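# Lock a tube rack into its dock with the gated clamp knob

### The arm

A 6-joint arm with a two-finger parallel gripper is mounted at the origin on the work surface. World frame = base frame: x ahead of the robot, y to its left, z up, the work surface at z = 0. Lengths are in m, angles in degrees, forces in N, time in s.
With the tool pointing down it reaches from about 0.4 to 0.825 m from the base axis. Payload 7 kg.
Tool frame: the origin (TCP) lies at the very end of the fingers, on their centre line; the grasp point (between the pads) lies 19 mm behind it; z points along the fingers, y is the line along which they close (so a half turn about z gives the same grasp; the last joint's range is limited). The gripper opens to 88 mm and grips with 3 to 60 N. Pads are 19 mm wide; open, the fingers measure 130 mm over their backs; the gripper's body (78 mm by 193 mm) begins 47 mm behind the grasp point.
Start: joints at [-48.581, 20.546, 0.682, 0, -70.136, -16.507], TCP at [0.284, -0.612, 0.197] pointing down, gripper open.
Joint ranges: [-176.03, 176.03], [-82.01, 121.73], [-58.28, 71.71], [-173.87, 95.51], [-174.79, -0.11], [-173.66, 173.66]. Speed limits (degrees/s): [136.94, 136.94, 172.46, 180, 180, 180].

### API

Orientations are given as [roll, pitch, yaw] about the fixed x, y, z axes, in that order (R = Rz(yaw) Ry(pitch) Rx(roll)).
In Python, from plant import r gives the robot as it stands. The module is installed in compiled form; this text tells all that it offers.
- The arm moves only by the tool jog_arm, never from a script. Its arguments are lists of equal length, an entry for each row: "travel": the shift along the tool's x, y, z each as a share of 50 cm, from -1 to 1, a list of three; "dr": the turn, a rotation vector about the tool's x, y, z each as a share of 360 degrees, from -1 to 1, a list of three; "claw": the opening, from 0 (shut) to 1 (fully open). A call has exactly 10 rows; each row is the pose to reach, as a shift and turn from the pose commanded when the call began, along the tool's axes at that moment, turning the shorter way round; what a row does not reach only later rows make up. A row lasts 1/8 s, in which the tool goes at most 62.5 mm and 10.7 degrees, less where a joint would pass 70% of its speed; a pose out of reach is approached as far as the arm can. A call with a number of a shift or a turn outside -1 to 1 is refused whole. A call with a gripper value outside its range is refused whole. The fingers move at their own pace and stop on an object; "newtons" is the grip in N (left out, the last holds). Time passes only in rows, so rows that repeat a pose let the fingers close, or fill a call up. It gives the time, the measured TCP pose, the force, the opening and the grip force at its end, in the units of the state.
- r.get_state(): the state, without advancing time (a new reading comes with each control period).
- r.capture(name): name is "scene" or "top"; returns a dict with "pixels" (420x560x3 uint8, red, green, blue), "range_z" (420x560 float32, m along the optical axis (not along the pixel's ray), 0 where there is no reading), "fx", "fy", "cx", "cy" (pixels), "dist_coeffs" ([k1, k2, p1, p2, k3] as OpenCV has them; the pictures are not rectified), "position" and "attitude" of the camera in the world. Camera axes: x right, y up, looking along -z (the intrinsics and any distortion apply to the point x, -y, -z); pixel columns grow to the right and rows downward; lengths in m; the calibration is good to about 2 mm. A picture is of the moment at which its call begins.
- r.close_job(): hands the job in; it is judged then, once.
Trained networks look in the newest picture that a camera, given by its name, has taken for a name from the list of things; names that differ only in an ending like _2 or _b are one class to them, and where a whole thing is asked for, a point or a joint stands for the part that bears it (a point fixed in the world has none). Each returns a list of dicts, best first, with "conf" (0 to 1); they miss things now and then, are a little off and sometimes report something else, mostly with a low value. They report only what shows in the picture. A call takes as long as a camera call.
- r.boxes_of(name, camera): "extent" ([left, top, right, bottom] in pixels, round what is visible of it).
- r.regions_of(name, camera): "pixels" (420x560 bool, what is visible of it) and "extent" ([left, top, right, bottom] in pixels, round what is visible of it).
- r.tip_of(name, camera): "at" ([column, row] in pixels: a listed point, or the origin of a listed thing).
The state is a dict: "time_s": time; "joints": joint angles; "qd": joint speeds; "joint_torque": joint torques, N m; "tcp_pos": TCP position; "eef_rot": TCP orientation; "contact_force": force on the tool from outside, world axes, zero at the start; "moment": the same for the moment, N m; "gripper_width": finger opening in m; "gripper_force": force on a finger pad.
Only numpy, scipy, OpenCV 4.12 (cv2) and the standard library are available. Lean on these libraries where they do the work, as an engineer would, in place of code of your own. Each camera call takes 0.05 s, during which the arm holds its last target. There are 200 camera calls.

### The job

Lock the orange tube rack into its dock: with your fingertips, push the red knob along its L-shaped slot towards the rack as far as the corner, then push it sideways along the short leg to its very end and leave it there. Only push the knob: do not grip it, pull it up or force it, and leave the racks and the other things on the bench where they are.

Things in the scene. Friction and masses are not known exactly. Their poses are not given: they have to be found in the camera images.
- dock: fixed dock: grey base 280 x 190 x 12 mm; on it a white gate housing (x = -130 to -2, y = -70 to 70 mm, top z = 41 mm) with a black L-shaped slot 16 mm wide, and beyond it the nest with the orange rack, centre x = 87.5 mm. Origin on the bench; x runs from housing to rack, y to the left. Slot centreline: (-95, -20) mm along +x to the corner (-35, -20), then along +y to (-35, 25)
- knob_top (a point): centre of the top of the red knob, an upright cylinder 26 mm in diameter, z = 45.5 to 95.5 mm, on a steel disc just above the white plate. Its 10 mm pin has 3 mm of play each side in the slot, so it turns the corner only in the last 3 mm of the first leg. Only the flat plate lies within 45 mm of it. It slides with 2 to 4 N of friction, without spring, and stays where it is left
- slot_corner (a point): point on the top of the white plate (z = 41 mm) at the corner of the slot; the knob's axis stands over it at the end of the first leg
- slot_end (a point): point on the top of the white plate (z = 41 mm) at the end of the short leg, 45 mm from the corner, over which the knob's axis must finally stand
- clamp (a joint): travel of the knob (and of the black clamp tongue with the yellow edge that it carries) along the first leg, the dock's +x, in m: 0 at the near end, 0.060 at the corner (end stop); starts between 0 and 0.020
- follower (a joint): travel of the knob along the short leg, the dock's +y, in m: 0 in line with the first leg, 0.045 at the end (end stop)
- knob (a joint): lift of the red knob in m: 0 down, at most 0.012; a spring holds it down (8 N to start lifting); it is to stay down
- docked_rack: orange two-deck test-tube rack, 70 x 150 mm, 48 mm high (tops of the tubes 84 mm), loose; origin under its centre, long side along its y, standing in the dock's nest on the base plate; the clamp tongue slides over its foot
- spare_rack: second orange two-deck test-tube rack, 70 x 150 mm, 48 mm high (tops of the tubes 84 mm), loose; origin under its centre, long side along its y, on the bench to the left (+y) of the dock
- white_rack: white two-deck test-tube rack, 70 x 150 mm, 48 mm high (tops of the tubes 84 mm), loose; origin under its centre, long side along its y, on the bench to the right (-y) of the dock
- jar: specimen jar with yellow lid, 52 mm diameter, 65 mm high, loose; origin under its centre
- marker: white marker pen with purple cap, lying, 120 mm long, 13 mm thick, loose; origin under the middle of its white barrel
- vial: small amber vial with white cap, 23 mm diameter, 48 mm high, loose; origin under its centre
- cap_tray: blue open tray 90 x 120 mm, 30 mm high, loose; origin under its centre

How it is judged:
By the outcome, as a careful person would: the job done as asked, in the order asked, and still so for the second after the job is handed in, with the robot touching nothing.
It also fails if it takes over 40 s, if anything falls off the work surface, if the arm or the gripper's body presses on something with over 40 N, if the wrist force passes 120 N, or if a joint passes its speed limit or range.

## Working session

There is one attempt and no reset: what is moved stays moved. The work goes in short steps, Python scripts to look and compute and a tool call to move; the robot and the scene stay as the last step left them, time stands still between calls to the robot, and variables do not carry over. Pictures are saved under pics/ and viewed, at most 10 in all, crops included, and the job is handed in when it is done.

Besides the shell and the picture viewer there is one more tool, called after "Request:" as a command line: name --argument value ..., lists and objects as JSON in quotes. jog_arm: Moves the arm, as the interface text tells. Its arguments: {"type":"object","properties":{"travel":{"type":"array"},"dr":{"type":"array"},"claw":{"type":"array"},"newtons":{"type":"number"}},"required":["travel","dr","claw"]}

```bash
mkdir -p pics
cat > h.py <<'E'
import numpy as np, cv2
from scipy.spatial.transform import Rotation as R
from plant import r
def cam(n):
    c=r.capture(n); return c
def rot(c):
    a=np.array(c["attitude"],float)
    return a if a.shape==(3,3) else R.from_euler('xyz',a,degrees=True).as_matrix()
def ray(c,uv):
    K=np.array([[c["fx"],0,c["cx"]],[0,c["fy"],c["cy"]],[0,0,1.]])
    p=cv2.undistortPoints(np.array([[uv]],float),K,np.array(c["dist_coeffs"],float))[0,0]
    return rot(c)@np.array([p[0],-p[1],-1.])
def atz(c,uv,z):
    d=ray(c,uv);o=np.array(c["position"]);return o+d*(z-o[2])/d[2]
def atdepth(c,uv):
    u,v=map(int,np.round(uv));return np.array(c["position"])+ray(c,uv)*c["range_z"][v,u]
E
cat > m.py <<'E'
from h import *
import sys
s=r.get_state();print(s)
for n in("scene","top"):
    c=cam(n);print(n,c["position"],c["attitude"],c["fx"])
    cv2.imwrite(f"pics/{n}0.png",c["pixels"][...,::-1])
    for t,z in(("knob_top",.0955),("slot_corner",.041),("slot_end",.041),("dock",0),("docked_rack",0),("jar",0),("vial",0),("marker",0),("spare_rack",0),("white_rack",0),("cap_tray",0)):
        for d in r.tip_of(t,n)[:2]: print(t,round(d["conf"],2),np.round(d["at"],1),atz(c,d["at"],z).round(4),atdepth(c,d["at"]).round(4))
E
python3 m.py
```

```text
{'time_s': 0.0, 'joints': array([-4.85814904e+01,  2.05899808e+01,  6.31391563e-01, -2.10048128e-02,
       -7.01369466e+01, -1.65075899e+01]), 'qd': array([ 0.04262206,  0.00968496,  0.0166778 , -0.00759795,  0.02840847,
       -0.07641866]), 'joint_torque': array([ 2.81075936e-04, -5.82715631e+01,  2.93050700e+01,  6.99755743e+00,
        6.74096664e-03, -1.71473589e-04]), 'tcp_pos': array([ 0.28405031, -0.61169291,  0.19591829]), 'eef_rot': array([ 1.79902791e+02, -8.21663475e-03, -1.55096227e+02]), 'contact_force': array([0.56991256, 0.50527183, 0.48386437]), 'moment': array([-0.037805  ,  0.01866653, -0.02280133]), 'gripper_force': 0.0, 'gripper_width': 0.08808256953035411}
scene [ 0.95920999 -0.24917293  0.83633034] [31.08464691 -0.49109317 59.54512719] 426.1753450551067
knob_top 0.63 [258.  161.1] [0.4521 0.0041 0.0955] [0.4155 0.0224 0.042 ]
slot_corner 0.62 [273.9 193.6] [0.5117 0.0095 0.041 ] [0.5052 0.0132 0.0296]
slot_corner 0.49 [315.  168.5] [0.4995 0.1264 0.041 ] [0.4802 0.1421 0.0077]
slot_end 0.63 [289.3 182.1] [0.5023 0.0552 0.041 ] [0.4953 0.0599 0.0288]
dock 0.88 
[... 1117 characters left out ...]
.041 ] [0.497  0.0536 0.0323]
dock 0.93 [266.1 222.3] [0.5396 0.0405 0.    ] [0.5337 0.0379 0.0437]
docked_rack 0.61 [258.3 182.7] [0.6323 0.0613 0.    ] [0.6188 0.0566 0.0586]
jar 0.81 [343.2 229.2] [ 0.527  -0.1358  0.    ] [ 0.5187 -0.1276  0.0678]
vial 0.52 [216.  252.4] [0.4686 0.1524 0.    ] [0.4657 0.1443 0.0465]
vial 0.3 [276.1 236.5] [0.5074 0.0168 0.    ] [0.5044 0.0158 0.0294]
marker 0.74 [207.8 283.4] [0.399  0.1675 0.    ] [0.3991 0.166  0.0082]
spare_rack 0.65 [183.4 223.7] [0.5328 0.2308 0.    ] [0.5267 0.2187 0.0474]
white_rack 0.91 [340.3 181.2] [ 0.6392 -0.1295  0.    ] [ 0.6278 -0.1239  0.048 ]
cap_tray 0.61 [395.5 212.5] [ 0.5678 -0.2557  0.    ] [ 0.567  -0.2546  0.0047]
```

```bash
python3 -c "
import cv2
a=cv2.imread('pics/top0.png')[130:330,170:430];cv2.imwrite('pics/topc.png',cv2.resize(a,None,fx=3,fy=3,interpolation=2)[:600,:780])"
```

```text
(no output)
```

View pics/topc.png

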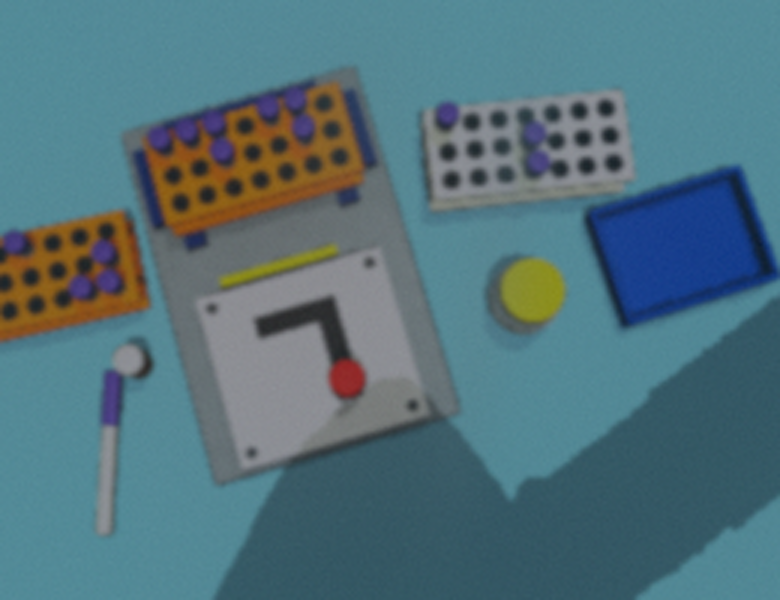

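View pics/scene0.png

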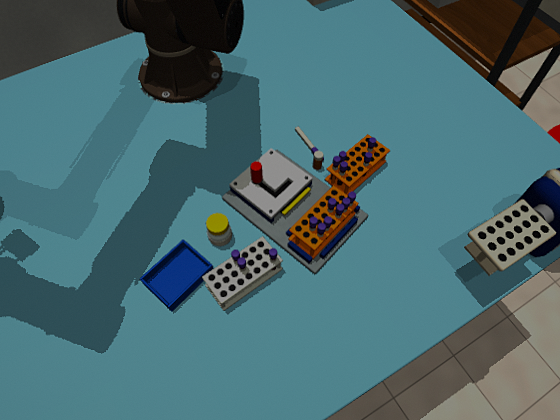

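The top crop shows the red knob at (347,378), the slot corner near (329,312) and the slot end near (262,327). The dock is yawed about +15°. The scene view shows clear space around the knob. I'll fit the plate and the knob from depth.

```bash
cat > fit.py <<'E'
from h import *
def cloud(c):
    K=np.array([[c["fx"],0,c["cx"]],[0,c["fy"],c["cy"]],[0,0,1.]])
    v,u=np.mgrid[:420,:560]
    p=cv2.undistortPoints(np.stack([u,v],-1).reshape(-1,1,2).astype(float),K,np.array(c["dist_coeffs"],float))[:,0]
    P=np.c_[p[:,0],-p[:,1],-np.ones(len(p))]*c["range_z"].reshape(-1,1)
    return (P@rot(c).T+c["position"]).reshape(420,560,3)
def knob(c,P):
    h=cv2.cvtColor(c["pixels"],cv2.COLOR_RGB2HSV)
    m=((h[...,0]<6)|(h[...,0]>174))&(h[...,1]>150)&(h[...,2]>60)&(np.hypot(P[...,0]-.49,P[...,1]-.02)<.13)
    return m
if __name__=="__main__":
  for n in("scene","top"):
    c=cam(n);P=cloud(c)
    m=(abs(P[...,2]-.041)<.006)&(np.hypot(P[...,0]-.48,P[...,1]-.02)<.115)&(c["pixels"].max(2)-c["pixels"].min(2)<50)
    k,lab,st,_=cv2.connectedComponentsWithStats(m.astype(np.uint8));m=lab==1+st[1:,4].argmax()
    q=P[m];(cx,cy),wh,a=cv2.minAreaRect((q[:,:2]*1000).astype(np.float32))
    print(n,"plate",cx,cy,wh,a,"z",np.median(q[:,2]),m.sum())
    yaw=min((a+90*i for i in range(-3,3)),key=lambda t:abs(t+15) if 0 else abs(t-15))
    for yw in(yaw,):
        t=np.radians(yw);Rz=np.array([[np.cos(t),-np.sin(t)],[np.sin(t),np.cos(t)]])
        o=np.array([cx,cy])-Rz@[-66,0]
        print("yaw",yw,"origin",o,"corner",o+Rz@[-35,-20],"end",o+Rz@[-35,25],"start",o+Rz@[-95,-20])
    mk=knob(c,P);q=P[mk];print("knob px",mk.sum(),"zmax",np.percentile(q[:,2],95))
    t=q[q[:,2]>.088];print("top pts",len(t),t.mean(0),t.min(0),t.max(0))
    b=q[(q[:,2]>.055)&(q[:,2]<.088)];print("side",len(b),b.mean(0) if len(b) else 0)
E
python3 fit.py
```

```text
scene plate 477.88409423828125 20.81360626220703 (130.78709411621094, 143.9697723388672) 18.08907699584961 z 0.04130644791045679 2555
yaw 18.08907699584961 origin [540.62204044  41.30629048] corner [513.56182176  11.42745909] end [499.58953707  54.2033315 ] start [456.52732522  -7.20225383]
knob px 83 zmax 0.09754191557209921
top pts 82 [ 0.46124758 -0.0065039   0.09543936] [ 0.44828149 -0.01769364  0.09147804] [0.473955   0.00533316 0.09948939]
side 0 0
top plate 477.3105773925781 21.339149475097656 (128.26939392089844, 140.1142578125) 17.472442626953125 z 0.042302178187048955 3354
yaw 17.472442626953125 origin [540.26543441  41.15545533] corner [512.88522413  11.56957889] end [499.3741065   54.49334504] start [455.65353593  -6.44524462]
knob px 98 zmax 0.09899767766025433
top pts 98 [ 0.45919048 -0.00623065  0.09650428] [ 0.44795272 -0.01589468  0.09222443] [0.47046662 0.00267904 0.10152897]
side 0 0
```

Request:
jog_arm --travel '[[-0.076,0.096,0],[-0.151,0.192,0],[-0.227,0.289,0],[-0.302,0.385,0],[-0.378,0.481,0],[-0.453,0.577,0],[-0.529,0.673,0],[-0.604,0.769,0],[-0.68,0.866,0],[-0.756,0.962,0]]' --dr '[[0,0,0.0206],[0,0,0.0206],[0,0,0.0206],[0,0,0.0206],[0,0,0.0206],[0,0,0.0206],[0,0,0.0206],[0,0,0.0206],[0,0,0.0206],[0,0,0.0206]]' --claw '[0,0,0,0,0,0,0,0,0,0]' --newtons 10

```text
time_s: 2.55
tcp_pos: [0.4247, -0.0146, 0.1975]
eef_rot: [180.0, 0.1, -162.5]
contact_force: [1.5, -1.6, -0.4]
gripper_width: 0.0008
gripper_force: 0.0
```

Request:
jog_arm --travel '[[0,0,0.04],[0,0,0.08],[0,0,0.12],[0,0,0.16],[0,0,0.2],[0,0,0.23],[0,0,0.26],[0,0,0.278],[0,0,0.278],[0,0,0.278]]' --dr '[[0,0,0],[0,0,0],[0,0,0],[0,0,0],[0,0,0],[0,0,0],[0,0,0],[0,0,0],[0,0,0],[0,0,0]]' --claw '[0,0,0,0,0,0,0,0,0,0]'

```text
time_s: 3.8
tcp_pos: [0.425, -0.0166, 0.0584]
eef_rot: [-180.0, 0.0, -162.5]
contact_force: [-0.7, 0.5, 0.3]
gripper_width: 0.0007
gripper_force: 0.0
```

```bash
cat > st.py <<'E'
from fit import *
import sys
O=np.array([.5403,.0412]);t=np.radians(17.5);Rz=np.array([[np.cos(t),-np.sin(t)],[np.sin(t),np.cos(t)]])
s=r.get_state();p=s["tcp_pos"];print("t",s["time_s"],"tcp dock mm",((p[:2]-O)@Rz*1000).round(1),p[2].round(4),"F dock",(s["contact_force"][:2]@Rz).round(1),s["contact_force"][2].round(1))
for n in("scene","top"):
    c=cam(n);P=cloud(c);m=knob(c,P);q=P[m];q=q[q[:,2]>.085]
    if len(q): print(n,"knob",len(q),(((q[:,:2].min(0)+q[:,:2].max(0))/2-O)@Rz*1000).round(1),((q[:,:2].mean(0)-O)@Rz*1000).round(1))
    if len(sys.argv)>1: cv2.imwrite(f"pics/{n}{sys.argv[1]}.png",cv2.resize(c["pixels"][120:320,170:430,::-1],None,fx=3,fy=3)[:600,:800])
E
python3 st.py 1
```

```text
t 3.8 tcp dock mm [-127.4  -20.4] 0.0584 F dock [-0.5  0.7] 0.3
scene knob 78 [-90.1 -21.9] [-89.7 -21.9]
```

View pics/scene1.png

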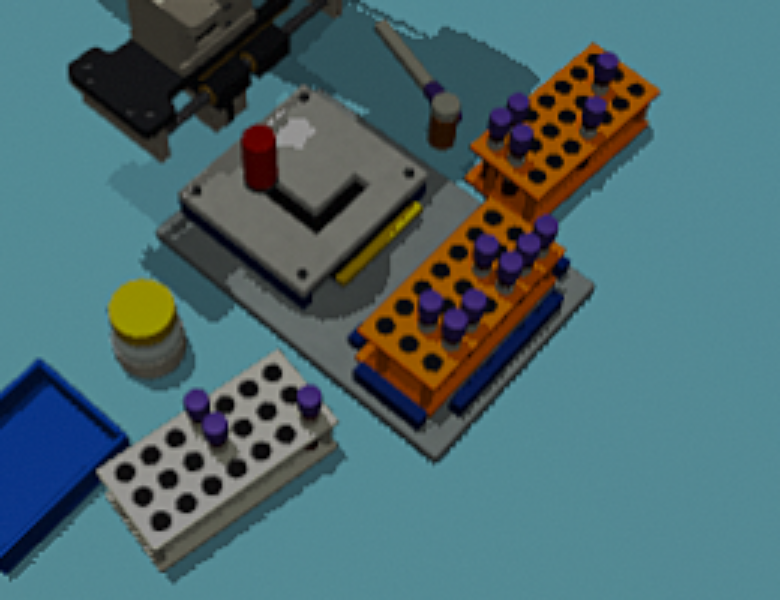

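The view shows the knob standing upright at (260,158), with the closed fingers behind it near (225,110). The body overhangs the plate well above it. I'm starting the push along the first leg.

Request:
jog_arm --travel '[[-0.014,0,0],[-0.028,0,0],[-0.042,0,0],[-0.056,0,0],[-0.07,0,0],[-0.084,0,0],[-0.098,0,0],[-0.11,0,0],[-0.12,0,0],[-0.12,0,0]]' --dr '[[0,0,0],[0,0,0],[0,0,0],[0,0,0],[0,0,0],[0,0,0],[0,0,0],[0,0,0],[0,0,0],[0,0,0]]' --claw '[0,0,0,0,0,0,0,0,0,0]'

```text
time_s: 5.15
tcp_pos: [0.4824, 0.0016, 0.0579]
eef_rot: [-180.0, 0.0, -162.5]
contact_force: [-0.9, -0.4, -0.1]
gripper_width: 0.0008
gripper_force: 0.2
```

```bash
python3 st.py 2
```

```text
t 5.15 tcp dock mm [-67.1 -20.4] 0.0579 F dock [-1.  -0.1] -0.1
scene knob 84 [-44.1 -21.5] [-43.6 -22. ]
```

View pics/scene2.png

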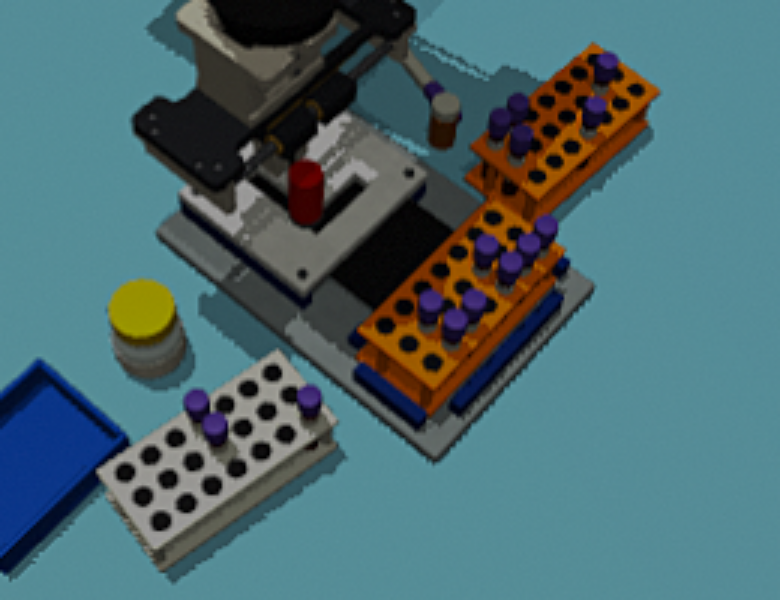

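The knob is at (306,190) and near the corner, 23 mm ahead of the TCP as expected. The tongue is over the rack's foot. I'll take the last millimetres slowly.

Request:
jog_arm --travel '[[-0.002,0,0],[-0.004,0,0],[-0.006,0,0],[-0.008,0,0],[-0.01,0,0],[-0.012,0,0],[-0.014,0,0],[-0.016,0,0],[-0.017,0,0],[-0.017,0,0]]' --dr '[[0,0,0],[0,0,0],[0,0,0],[0,0,0],[0,0,0],[0,0,0],[0,0,0],[0,0,0],[0,0,0],[0,0,0]]' --claw '[0,0,0,0,0,0,0,0,0,0]'

```text
time_s: 6.5
tcp_pos: [0.4899, 0.0039, 0.0579]
eef_rot: [180.0, 0.0, -162.5]
contact_force: [-2.3, -0.6, 0.5]
gripper_width: 0.001
gripper_force: 0.8
```

```bash
python3 st.py
```

```text
t 6.5 tcp dock mm [-59.3 -20.4] 0.0579 F dock [-2.4  0.1] 0.5
scene knob 83 [-38.5 -20.9] [-36.3 -21.8]
```

Request:
jog_arm --travel '[[-0.0005,0,0],[-0.001,0,0],[-0.0015,0,0],[-0.002,0,0],[-0.0025,0,0],[-0.003,0,0],[-0.0035,0,0],[-0.004,0,0],[-0.004,0,0],[-0.004,0,0]]' --dr '[[0,0,0],[0,0,0],[0,0,0],[0,0,0],[0,0,0],[0,0,0],[0,0,0],[0,0,0],[0,0,0],[0,0,0]]' --claw '[0,0,0,0,0,0,0,0,0,0]'

```text
time_s: 7.85
tcp_pos: [0.4918, 0.0045, 0.0579]
eef_rot: [180.0, 0.0, -162.5]
contact_force: [-2.1, -1.3, 0.5]
gripper_width: 0.0006
gripper_force: 0.9
```

```bash
python3 st.py
```

```text
t 7.85 tcp dock mm [-57.3 -20.4] 0.0579 F dock [-2.4 -0.6] 0.5
scene knob 86 [-35.  -21.1] [-34.4 -21.7]
```

Request:
jog_arm --travel '[[-0.0005,0,0],[-0.001,0,0],[-0.0015,0,0],[-0.002,0,0],[-0.0025,0,0],[-0.003,0,0],[-0.003,0,0],[-0.003,0,0],[-0.003,0,0],[-0.003,0,0]]' --dr '[[0,0,0],[0,0,0],[0,0,0],[0,0,0],[0,0,0],[0,0,0],[0,0,0],[0,0,0],[0,0,0],[0,0,0]]' --claw '[0,0,0,0,0,0,0,0,0,0]'

```text
time_s: 9.2
tcp_pos: [0.4929, 0.0048, 0.0578]
eef_rot: [-180.0, -0.0, -162.5]
contact_force: [-4.4, -1.4, 2.6]
gripper_width: 0.0007
gripper_force: 2.4
```

```bash
python3 st.py
```

```text
t 9.2 tcp dock mm [-56.2 -20.5] 0.0578 F dock [-4.6 -0. ] 2.6
scene knob 88 [-34.3 -21.3] [-33.9 -21.8]
```

Request:
jog_arm --travel '[[-0.0005,0,0],[-0.001,0,0],[-0.0015,0,0],[-0.002,0,0],[-0.002,0,0],[-0.002,0,0],[-0.002,0,0],[-0.002,0,0],[-0.002,0,0],[-0.002,0,0]]' --dr '[[0,0,0],[0,0,0],[0,0,0],[0,0,0],[0,0,0],[0,0,0],[0,0,0],[0,0,0],[0,0,0],[0,0,0]]' --claw '[0,0,0,0,0,0,0,0,0,0]'

```text
time_s: 10.55
tcp_pos: [0.4931, 0.0048, 0.0577]
eef_rot: [180.0, -0.1, -162.5]
contact_force: [-7.2, -2.3, 4.1]
gripper_width: 0.0004
gripper_force: 3.5
```

Request:
jog_arm --travel '[[0.02,0,0],[0.05,0,0],[0.05,-0.03,0],[0.05,-0.06,0],[0.05,-0.092,0],[0.03,-0.092,0],[0.005,-0.092,0],[-0.02,-0.092,0],[-0.0424,-0.092,0],[-0.0424,-0.092,0]]' --dr '[[0,0,0],[0,0,0],[0,0,0],[0,0,0],[0,0,0],[0,0,0],[0,0,0],[0,0,0],[0,0,0],[0,0,0]]' --claw '[0,0,0,0,0,0,0,0,0,0]'

```text
time_s: 11.8
tcp_pos: [0.529, -0.0317, 0.0576]
eef_rot: [-180.0, -0.0, -162.5]
contact_force: [-0.5, -0.1, -0.2]
gripper_width: 0.0004
gripper_force: 0.0
```

```bash
python3 st.py 3
```

```text
t 11.8 tcp dock mm [-32.7 -66.2] 0.0576 F dock [-0.5  0.1] -0.2
scene knob 1 [-23.4 -23.5] [-23.4 -23.5]
top knob 20 [-38.1 -19.8] [-38.1 -19.4]
```

View pics/scene3.png

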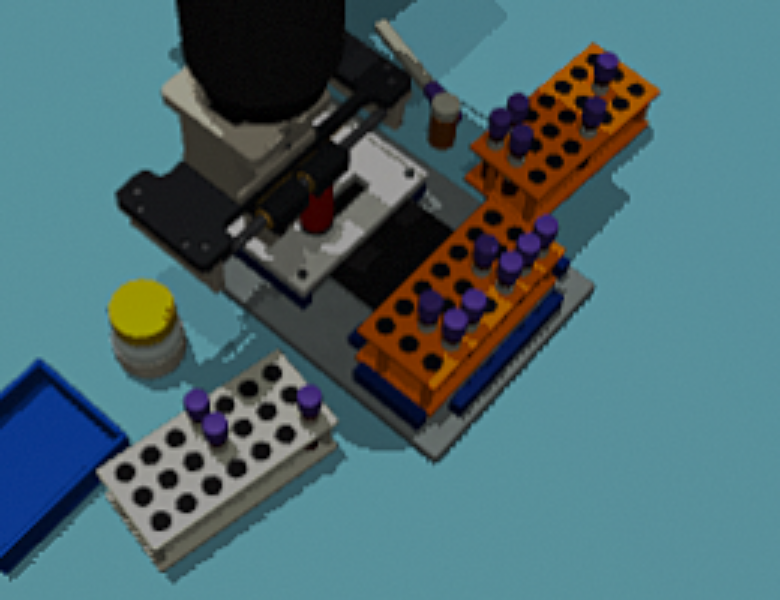

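The view shows the knob at (318,210) at the corner, partly under the body, with the fingers out of sight on its -y side. Next is the sideways push.

Request:
jog_arm --travel '[[0,0.006,0],[0,0.012,0],[0,0.018,0],[0,0.024,0],[0,0.029,0],[0,0.034,0],[0,0.039,0],[0,0.044,0],[0,0.044,0],[0,0.044,0]]' --dr '[[0,0,0],[0,0,0],[0,0,0],[0,0,0],[0,0,0],[0,0,0],[0,0,0],[0,0,0],[0,0,0],[0,0,0]]' --claw '[0,0,0,0,0,0,0,0,0,0]'

```text
time_s: 13.15
tcp_pos: [0.5216, -0.0112, 0.0578]
eef_rot: [180.0, 0.0, -162.5]
contact_force: [-0.6, 0.0, 0.4]
gripper_width: 0.0002
gripper_force: 0.2
```

```bash
python3 st.py
```

```text
t 13.15 tcp dock mm [-33.6 -44.4] 0.0578 F dock [-0.6  0.2] 0.4
scene knob 11 [-14.4 -24.6] [-21.3 -18. ]
```

Request:
jog_arm --travel '[[0,0.004,0],[0,0.008,0],[0,0.012,0],[0,0.016,0],[0,0.02,0],[0,0.024,0],[0,0.028,0],[0,0.032,0],[0,0.036,0],[0,0.04,0]]' --dr '[[0,0,0],[0,0,0],[0,0,0],[0,0,0],[0,0,0],[0,0,0],[0,0,0],[0,0,0],[0,0,0],[0,0,0]]' --claw '[0,0,0,0,0,0,0,0,0,0]'

```text
time_s: 14.5
tcp_pos: [0.5155, 0.0079, 0.0579]
eef_rot: [-180.0, -0.0, -162.5]
contact_force: [0.9, -1.3, 0.4]
gripper_width: 0.0001
gripper_force: 0.8
```

```bash
python3 st.py 4
```

```text
t 14.5 tcp dock mm [-33.7 -24.3] 0.0579 F dock [ 0.5 -1.5] 0.4
scene knob 8 [-15.8  -4.8] [-22.4   4.5]
```

View pics/scene4.png

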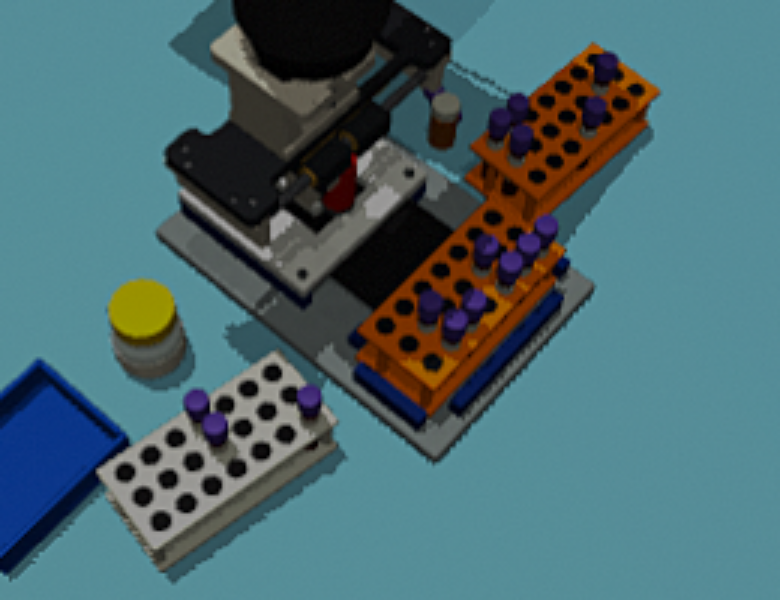

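The knob base has moved from about (318,232) to (340,208), into the short leg. I'll keep pushing.

Request:
jog_arm --travel '[[0,0.003,0],[0,0.006,0],[0,0.009,0],[0,0.012,0],[0,0.015,0],[0,0.018,0],[0,0.021,0],[0,0.024,0],[0,0.026,0],[0,0.026,0]]' --dr '[[0,0,0],[0,0,0],[0,0,0],[0,0,0],[0,0,0],[0,0,0],[0,0,0],[0,0,0],[0,0,0],[0,0,0]]' --claw '[0,0,0,0,0,0,0,0,0,0]'

```text
time_s: 15.85
tcp_pos: [0.5116, 0.0203, 0.0578]
eef_rot: [180.0, -0.0, -162.5]
contact_force: [0.3, -0.8, -0.4]
gripper_width: 0.0006
gripper_force: 0.5
```

Request:
jog_arm --travel '[[0,0.001,0],[0,0.002,0],[0,0.003,0],[0,0.004,0],[0,0.005,0],[0,0.006,0],[0,0.006,0],[0,0.006,0],[0,0.006,0],[0,0.006,0]]' --dr '[[0,0,0],[0,0,0],[0,0,0],[0,0,0],[0,0,0],[0,0,0],[0,0,0],[0,0,0],[0,0,0],[0,0,0]]' --claw '[0,0,0,0,0,0,0,0,0,0]'

```text
time_s: 17.1
tcp_pos: [0.5108, 0.0231, 0.0579]
eef_rot: [180.0, 0.0, -162.5]
contact_force: [0.4, -1.5, 0.2]
gripper_width: 0.0008
gripper_force: 0.5
```

```bash
python3 st.py
```

```text
t 17.1 tcp dock mm [-33.6  -8.4] 0.0579 F dock [-0.  -1.6] 0.2
scene knob 6 [-25.1  21.6] [-24.4  22.4]
```

Request:
jog_arm --travel '[[0,0.001,0],[0,0.002,0],[0,0.003,0],[0,0.004,0],[0,0.005,0],[0,0.006,0],[0,0.006,0],[0,0.006,0],[0,0.006,0],[0,0.006,0]]' --dr '[[0,0,0],[0,0,0],[0,0,0],[0,0,0],[0,0,0],[0,0,0],[0,0,0],[0,0,0],[0,0,0],[0,0,0]]' --claw '[0,0,0,0,0,0,0,0,0,0]'

```text
time_s: 18.45
tcp_pos: [0.5099, 0.0259, 0.0579]
eef_rot: [180.0, 0.0, -162.5]
contact_force: [0.3, -0.7, -0.1]
gripper_width: 0.0003
gripper_force: 0.5
```

```bash
python3 st.py
```

```text
t 18.45 tcp dock mm [-33.6  -5.4] 0.0579 F dock [ 0.  -0.8] -0.1
scene knob 2 [-23.3  19.5] [-23.3  19.5]
```

Request:
jog_arm --travel '[[0,0.001,0],[0,0.002,0],[0,0.003,0],[0,0.004,0],[0,0.005,0],[0,0.005,0],[0,0.005,0],[0,0.005,0],[0,0.005,0],[0,0.005,0]]' --dr '[[0,0,0],[0,0,0],[0,0,0],[0,0,0],[0,0,0],[0,0,0],[0,0,0],[0,0,0],[0,0,0],[0,0,0]]' --claw '[0,0,0,0,0,0,0,0,0,0]'

```text
time_s: 19.8
tcp_pos: [0.5092, 0.028, 0.0579]
eef_rot: [-180.0, -0.0, -162.5]
contact_force: [1.4, -5.2, -0.2]
gripper_width: 0.0008
gripper_force: 2.5
```

```bash
python3 st.py 5
```

```text
t 19.8 tcp dock mm [-33.7  -3.3] 0.0579 F dock [-0.3 -5.4] -0.2
scene knob 3 [-25.2  26.7] [-24.9  26.3]
```

View pics/scene5.png

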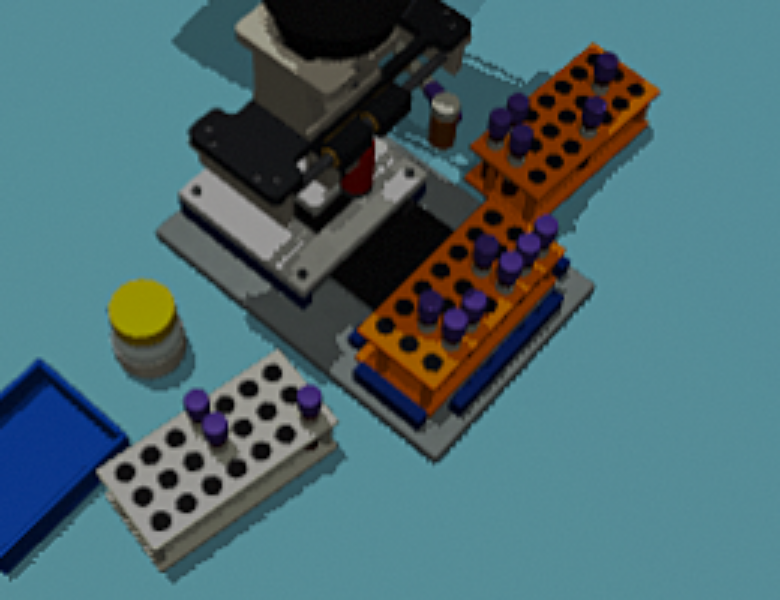

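The knob base is now at (357,190) and the force is rising to 5.4 N. One more millimetre will confirm the stop, and then I'll back away and lift.

Request:
jog_arm --travel '[[0,0.0005,0],[0,0.001,0],[0,0.0015,0],[0,0.002,0],[0,0.002,0],[0,0.002,0],[0,0.002,0],[0,0.002,0],[0,0.002,0],[0,0.002,0]]' --dr '[[0,0,0],[0,0,0],[0,0,0],[0,0,0],[0,0,0],[0,0,0],[0,0,0],[0,0,0],[0,0,0],[0,0,0]]' --claw '[0,0,0,0,0,0,0,0,0,0]'

```text
time_s: 21.15
tcp_pos: [0.509, 0.0284, 0.058]
eef_rot: [-179.9, -0.0, -162.5]
contact_force: [2.5, -8.7, 0.1]
gripper_width: 0.0007
gripper_force: 4.2
```

Request:
jog_arm --travel '[[0,-0.01,0],[0,-0.03,0],[0,-0.05,0],[0,-0.05,-0.05],[0,-0.05,-0.12],[0,-0.05,-0.2],[0.04,-0.12,-0.26],[0.08,-0.2,-0.3],[0.08,-0.3,-0.3],[0.08,-0.4,-0.3]]' --dr '[[0,0,0],[0,0,0],[0,0,0],[0,0,0],[0,0,0],[0,0,0],[0,0,0],[0,0,0],[0,0,0],[0,0,0]]' --claw '[0,0,0,0,0,0,0,0,0,0]'

```text
time_s: 22.4
tcp_pos: [0.5311, -0.1753, 0.2086]
eef_rot: [-180.0, 0.1, -162.5]
contact_force: [0.7, 0.5, 0.6]
gripper_width: 0.0007
gripper_force: 0.0
```

```bash
python3 st.py 6
```

```text
t 22.4 tcp dock mm [ -73.8 -203.7] 0.2086 F dock [0.8 0.2] 0.6
scene knob 89 [-34.3  22.9] [-33.2  22.3]
```

View pics/top6.png

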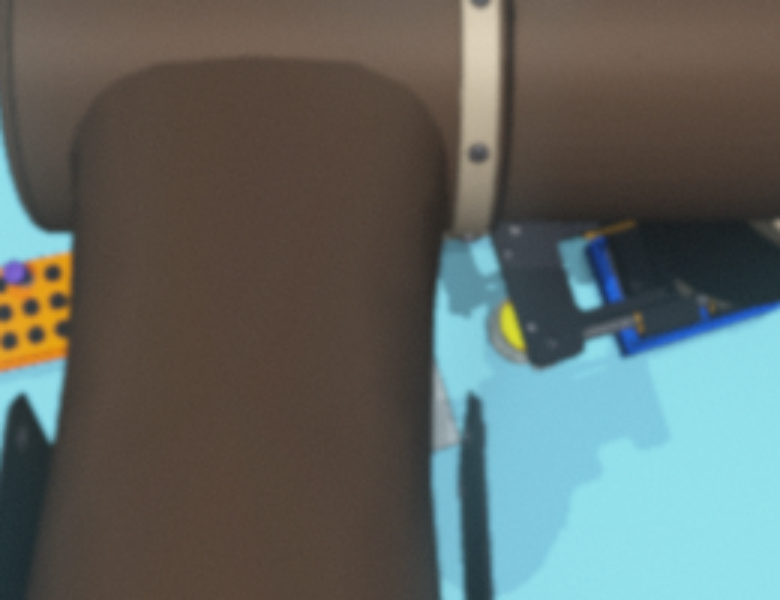

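The top camera is blocked by the arm. The scene depth puts the knob about 44 mm from its corner position. I'll check the scene picture.

View pics/scene6.png

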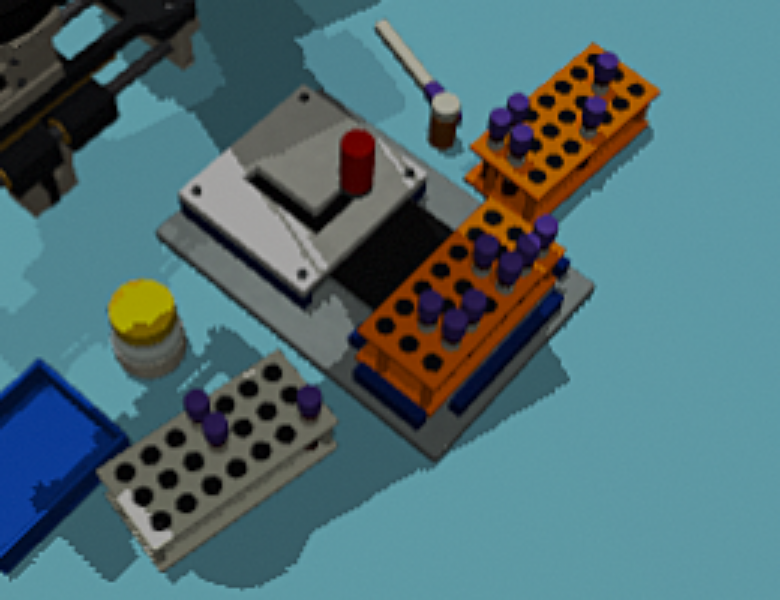

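The knob stands upright at the end of the short leg, with its base at (357,190). The racks, jar, vial, marker and tray look unmoved, and the robot touches nothing.

```bash
python3 -c "
from plant import r
print(r.close_job())"
```

```text
the job is handed in; nothing more can be done
None
```

The knob was pushed to the corner and then to the stop at the end of the short leg, so the orange rack should be locked in its dock; the job was handed in at about 22.5 s with the arm clear and the other things on the bench apparently unmoved.

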